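# Put the thin glass lamp cover away in the parts organiser

## Robot

A 6-joint arm with a two-finger parallel gripper is mounted at the origin on the work surface. World frame = base frame: x ahead of the robot, y to its left, z up, the work surface at z = 0. Lengths are in mm, angles in rad, forces in N, time in s.
With the tool pointing down it reaches from about 350 to 975 mm from the base axis. Payload 7.1 kg.
Tool frame: the origin (TCP) lies on the front face of the gripper's body, between the roots of the fingers; the fingertips stand 80 mm ahead of it and the grasp point (between the pads) lies 61 mm ahead of it (env.tips_ahead is the distance from the TCP to the fingertips, in mm); z points along the fingers, y is the line along which they close (so a half turn about z gives the same grasp; the last joint's range is limited). The gripper opens to 88 mm and grips with 3 to 60 N. Pads are 20 mm wide; open, the fingers measure 115 mm over their backs; the gripper's body (75 mm by 178 mm) begins 61 mm behind the grasp point.
Start: joints at [1.251, 0.423, 1.63, -0, 1.089, -0.019], TCP at [185.146, 596.931, 302.675] pointing down, gripper open.
Joint ranges: [-3, 3], [-0.9, 2.11], [0.09, 2.58], [-1.31, 4.45], [0.11, 2.69], [-2.54, 2.54]. Speed limits (rad/s): [2.39, 2.39, 3.01, 3.14, 3.14, 3.14].

## Interface

Orientations are given as a unit quaternion [x, y, z, w].
In Python, from station import env, set_gripper, viewer, workorder gives the robot as it stands. Calls block until the motion is done:
- env.reach(position, orientation): joint-space move of the TCP to a pose.
- env.move_l(position, rot=None, rate=150, f_stop=None): straight line of the TCP; rot=None keeps the orientation; rate is the mean speed in mm/s. With f_stop (N) it stops when the force on the tool has changed by that much, and returns True; else False.
- env.move_joints(angles): joint-space move.
- set_gripper(opening): finger opening in mm; the grip force is fixed at half the most; returns when the fingers have stopped.
- env.hold(seconds).
- env.ik(position, orientation): joint angles nearest the present ones, or None.
- env.read_state(): the state.
- viewer.camera(name): name is "scene" or "top" or "wrist"; returns the picture (384x512x3 uint8, blue, green, red); there is no depth.
- viewer.camera_params(name): a dict with "fx", "fy", "cx", "cy" (pixels), "pose" (4x4, takes a point from camera to world coordinates); the wrist camera has in their place "tool_from_camera" (4x4, takes a point from camera to tool coordinates, whose origin is the TCP and whose axes are the flange's). Camera axes: x right, y up, looking along -z (the intrinsics and any distortion apply to the point x, -y, -z); pixel columns grow to the right and rows downward; lengths in mm; the calibration is good to about 2 mm. The wrist camera is an equidistant fisheye: a pixel r from the principal point sees the ray r / f radians off the axis. A picture is of the moment at which its call begins: read the wrist's pose just before it. camera_params takes no time and is no camera call.
A pose or a line that the arm cannot do raises env.IKError and nothing moves.
- workorder.sign_off(): hands the job in; it is judged then, once.
The state is a dict: "time_s": time; "qpos": joint angles; "dq": joint speeds; "tau": joint torques, N m; "tool_pos": TCP position; "orientation": TCP orientation; "force": force on the tool from outside, world axes, zero at the start; "wrist_torque": the same for the moment, N m; "width": finger opening in mm; "grip_force": force on a finger pad.
Only numpy, scipy, OpenCV 4.12 (cv2) and the standard library are available. Lean on these libraries where they do the work, as an engineer would, in place of code of your own. Each camera call takes 0.05 s, during which the arm holds its last target. There are 200 camera calls.

## Task

Two white opal-glass lamp covers stand on the workshop bench; stand the taller one, rim down as it is now, in the empty padded bin of the blue parts organiser and let go of it. The glass is thin: squeeze it with no more than about 12 newtons, lower it softly onto the pad before you let go, do not drop it, and never let it topple. Leave the shorter cover standing where it is.

Things in the scene. Friction and masses are not known exactly. Their poses are not given: they have to be found in the camera images.
- tall_cover_center (a point): Centre, half-way up (55 mm above the underside), of the taller cover: white opal glass, like an upturned tumbler, 110 mm tall, loose. Straight side 56 mm across from 15 to 90 mm up; 60 mm rim collar at the foot; z axis up. 0.11 to 0.21 kg; a grip of 5 to 10 N holds it, over 15 N per finger breaks it, as does a landing or press over 30 N.
- short_cover_center (a point): Centre, half-way up (35 mm above the underside), of the shorter glass cover: same shape and diameter, but 70 mm tall. It stands on the bench on either side of the taller one and is not to be moved.
- pad_top (a point): Centre of the top of the firm grey felt pad, 86 x 86 x 4 mm, that lines the empty bin, one of the three front bins. It lies 8 mm above the bench; the cover's underside rests on it. Bin 90 x 90 mm inside; its walls, 4 mm thick, rise 20 mm above this point. x and y axes along the bin's sides. Things in the other two front bins are about as low as the walls.
- organiser: Open blue parts organiser with black ends, fixed, 172 x 326 mm, 30 mm high. Origin on the bench under the middle of the middle front bin; y runs along the row of three large front bins (centres 94 mm apart); x points to the rear row of five small bins of screws, 79 mm behind.
Not all that is in view belongs to the job. What is shaped like the part that bears tall_cover_center but green, orange or red is not meant.

How it is judged:
By the outcome, as a careful person would: the job done as asked, in the order asked, and still so for the second after the job is handed in, with the robot touching nothing.
It also fails if it takes over 38 s, if anything falls off the work surface, if the arm or the gripper's body presses on something with over 40 N, if the wrist force passes 120 N, or if a joint passes its speed limit or range.

## Working session

There is one attempt and no reset: what is moved stays moved. The work goes in short steps, each a Python script; the robot and the scene stay as the last script left them, time stands still between calls to the robot, and variables do not carry over. Pictures are saved under pics/ and viewed, at most 10 in all, crops included, and the job is handed in when it is done.

View pics/scene.png

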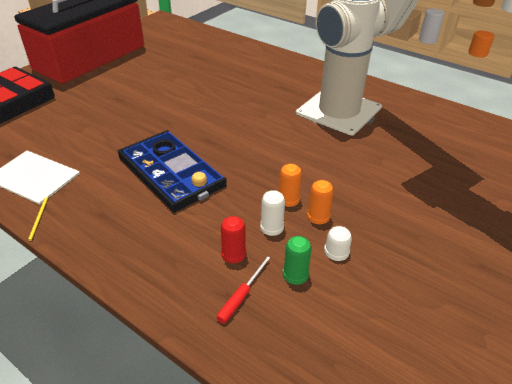

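View pics/top.png

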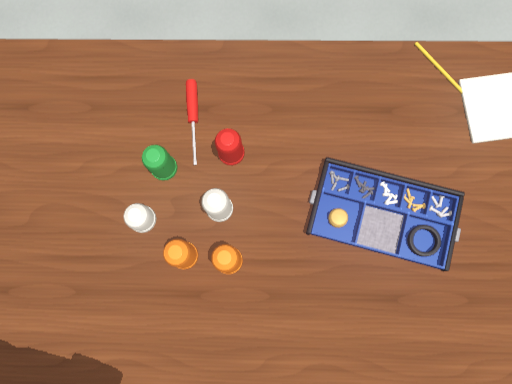

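The scene view shows white covers at (272,213) (tall) and (338,243) (short). The coloured look-alikes are orange (290,185) and (321,202), red (233,240) and green (297,260). In the top view the tall cover is at (216,205), the short one at (139,218), and the empty middle bin with the grey pad is at (380,228). I choose the white one at (272,213), since it is clearly the taller of the two.

```bash
cat > h.py <<'E'
import numpy as np, cv2
from scipy.spatial.transform import Rotation as R
from station import env,set_gripper,viewer,workorder
def ray(n,u,v):
    p=viewer.camera_params(n); T=p["pose"]
    d=np.array([(u-p["cx"])/p["fx"],-(v-p["cy"])/p["fy"],-1.])
    return T[:3,3],T[:3,:3]@d
def onplane(n,u,v,z):
    o,d=ray(n,u,v); return o+d*(z-o[2])/d[2]
def tri(a,b):
    A=[];y=[]
    for o,d in(a,b):
        d=d/np.linalg.norm(d);P=np.eye(3)-np.outer(d,d);A.append(P);y.append(P@o)
    A=np.vstack(A);y=np.hstack(y);x=np.linalg.lstsq(A,y,rcond=None)[0];return x,np.linalg.norm(A@x-y)
def down(yaw): # tool z down, tool x axis at yaw
    c,s=np.cos(yaw),np.sin(yaw)
    return R.from_matrix(np.array([[c,s,0],[s,-c,0],[0,0,-1]])).as_quat()
def blob(m,seed):
    n,l,s,c=cv2.connectedComponentsWithStats(m.astype(np.uint8))
    i=min((i for i in range(1,n) if s[i,4]>60),key=lambda i:np.hypot(*(c[i]-seed)))
    return (l==i),s[i],c[i]
E
python3 - <<'E'
from h import *
I={n:cv2.imread(f"pics/{n}.png") for n in("scene","top")}
H={n:cv2.cvtColor(I[n],cv2.COLOR_BGR2HSV) for n in I}
def mid(n,m): # silhouette min-area-rect centre
    k,_=cv2.findContours(m.astype(np.uint8),0,2); return cv2.minAreaRect(max(k,key=cv2.contourArea))
W={n:(H[n][...,1]<60)&(H[n][...,2]>120) for n in H}
col={"orange":lambda h:(h[...,0]>6)&(h[...,0]<16)&(h[...,1]>200)&(h[...,2]>140),"red":lambda h:((h[...,0]<5)|(h[...,0]>174))&(h[...,1]>200)&(h[...,2]>100),"green":lambda h:(h[...,0]>45)&(h[...,0]<75)&(h[...,1]>120)}
for nm,k,s,t in(("tall",None,(272,213),(216,205)),("short",None,(338,243),(139,218)),("o1","orange",(290,185),(227,259)),("o1b","orange",(290,185),(180,253)),("o2","orange",(321,202),(180,253)),("red","red",(233,240),(229,147)),("green","green",(297,260),(158,163))):
    ms=W["scene"] if k is None else col[k](H["scene"]); mt=W["top"] if k is None else col[k](H["top"])
    a=mid("scene",blob(ms,s)[0]);b=mid("top",blob(mt,t)[0])
    x,r=tri(ray("scene",*a[0]),ray("top",*b[0])); print(nm,np.round(a[0]+b[0]+a[1],1),x.round(1),round(r,1))
g=(H["top"][...,1]<60)&(H["top"][...,2]>70)
m,_,c=blob(g,(380,228)); m=cv2.morphologyEx(m.astype(np.uint8),cv2.MORPH_OPEN,np.ones((5,5)))
r=mid("top",m); P=np.array([onplane("top",*p,8) for p in cv2.boxPoints(r)])
print("pad",r,onplane("top",*r[0],8).round(1),P.round(1).tolist(),np.linalg.norm(np.diff(P,axis=0),axis=1))
v=P[1]-P[0];print("yaw mod 90",np.degrees(np.arctan2(v[1],v[0]))%90)
b=((H["top"][...,0]>100)&(H["top"][...,0]<130)&(H["top"][...,1]>150)); b=cv2.morphologyEx(b.astype(np.uint8),cv2.MORPH_CLOSE,np.ones((25,25)))
r=mid("top",b);P=np.array([onplane("top",*p,30) for p in cv2.boxPoints(r)]);v=P[1]-P[0];print("org",r,P.round(0).tolist(),np.degrees(np.arctan2(v[1],v[0]))%90)
cv2.imwrite("pics/crop.png",cv2.resize(I["scene"][140:300,200:370],None,fx=3.5,fy=3.5))
E
```

```text
tall [272.2 212.9 217.  204.5  23.2  44.3] [593.2 134.1  46.7] 0.4
short [338.1 243.  139.8 217.3  25.5  34.4] [565.5 304.3  25.8] 1.7Traceback (most recent call last):
  File "<stdin>", line 10, in <module>
  File "h.py", line 20, in blob
    i=min((i for i in range(1,n) if s[i,4]>60),key=lambda i:np.hypot(*(c[i]-seed)))
ValueError: min() iterable argument is empty
```

Run:
```python
from h import *
I={n:cv2.imread(f"pics/{n}.png") for n in("scene","top")}
H={n:cv2.cvtColor(I[n],cv2.COLOR_BGR2HSV) for n in I}
def mid(m):
    k,_=cv2.findContours(m.astype(np.uint8),0,2); return cv2.minAreaRect(max(k,key=cv2.contourArea))
print([H["top"][v,u].tolist() for u,v in((227,258),(229,145),(156,160),(330,205))])
h=H["top"]
M={"orange":(h[...,0]>8)&(h[...,0]<22)&(h[...,1]>170)&(h[...,2]>190),"red":((h[...,0]<6)|(h[...,0]>172))&(h[...,1]>200)&(h[...,2]>110),"green":(h[...,0]>45)&(h[...,0]<85)&(h[...,1]>120)}
for k,t in(("orange",(227,259)),("orange",(180,253)),("red",(229,147)),("green",(158,163))):
    try: a=mid(blob(M[k],t)[0]); print(k,np.round(a[0]+a[1]),onplane("top",*a[0],55).round(0))
    except ValueError: print(k,"none")
g=(h[...,1]<60)&(h[...,2]>70)
m=cv2.morphologyEx(blob(g,(380,228))[0].astype(np.uint8),cv2.MORPH_OPEN,np.ones((5,5)))
r=mid(m); P=np.array([onplane("top",*p,8) for p in cv2.boxPoints(r)]);v=P[1]-P[0]
print("pad",r,onplane("top",*r[0],8).round(1),np.linalg.norm(np.diff(P,axis=0),axis=1),np.degrees(np.arctan2(v[1],v[0]))%90)
b=((h[...,0]>100)&(h[...,0]<130)&(h[...,1]>150)); b=cv2.morphologyEx(b.astype(np.uint8),cv2.MORPH_CLOSE,np.ones((25,25)))
r=mid(b);P=np.array([onplane("top",*p,30) for p in cv2.boxPoints(r)]);v=P[1]-P[0];print("org",r,P.round(0).tolist(),np.degrees(np.arctan2(v[1],v[0]))%90)
cv2.imwrite("pics/crop.png",cv2.resize(I["scene"][140:300,200:370],None,fx=3.5,fy=3.5))
```

```text
[[20, 150, 255], [1, 172, 255], [66, 119, 220], [112, 131, 208]]
orange [227. 258.  30.  28.] [479. 108.  55.]
orange [180. 254.  34.  27.] [487. 206.  55.]
red none
green [159. 162.  37.  24.] [682. 262.  55.]
pad ((380.2059020996094, 229.17649841308594), (40.26091384887695, 39.53330612182617), 14.03624439239502) [ 551.1 -217.8    8. ] [86.99281535 86.32318456 86.51844475] 75.22500109661252
org ((441.80767822265625, 243.4615478515625), (2.5495097637176514, 33.9280891418457), 11.309932708740234) [[486.0, -330.0, 30.0], [556.0, -347.0, 30.0], [555.0, -352.0, 30.0], [485.0, -335.0, 30.0]] 76.28635486405632
```

View pics/crop.png

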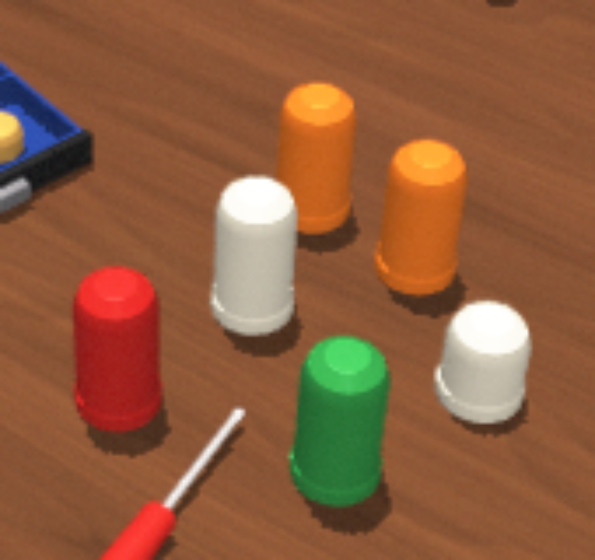

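The crop confirms it: the tall white cover stands at scene (272,213), with the red, green and two orange look-alikes around it. The neighbours are all more than 85 mm away edge-wise. I'll move above it for a wrist look.

```bash
cat >> h.py <<'E'
def wray(s,u,v):
    p=viewer.camera_params("wrist");a,b=(u-p["cx"])/p["fx"],(v-p["cy"])/p["fy"];r=np.hypot(a,b)+1e-12
    d=np.array([np.sin(r)*a/r,-np.sin(r)*b/r,-np.cos(r)]);T=p["tool_from_camera"];Q=R.from_quat(s["orientation"]).as_matrix()
    return s["tool_pos"]+Q@T[:3,3],Q@T[:3,:3]@d
def wplane(s,u,v,z):
    o,d=wray(s,u,v);return o+d*(z-o[2])/d[2]
E
python3 - <<'E'
from h import *
P=[593,134,260]
for y in(5,185,-175): 
    q=env.ik(P,down(np.radians(y))); print(y,None if q is None else np.round(q,2))
y=min((5,185),key=lambda y:abs(env.ik(P,down(np.radians(y)))[5]))
env.reach(P,down(np.radians(y))); env.hold(.2)
s=env.read_state(); I=viewer.camera("wrist"); cv2.imwrite("pics/w1.png",I)
print(y,s["time_s"],s["tool_pos"],s["orientation"],s["force"],s["width"])
h=cv2.cvtColor(I,cv2.COLOR_BGR2HSV)
m,st,c=blob((h[...,1]<60)&(h[...,2]>120),(256,192)); print(st,c)
k=max(cv2.findContours(m.astype(np.uint8),0,1)[0],key=cv2.contourArea)[:,0]
X=R.from_quat(s["orientation"]).as_matrix()[:,0]
for z in(0,7,90):
    p=np.array([wplane(s,u,v,z) for u,v in k]);a=p[:,:2]@X[:2];l=np.array([-X[1],X[0]]);b=p[:,:2]@l
    print(z,"x ext",p[a.argmax()].round(1),"y mid",(b.max()+b.min())/2,np.ptp(b),"->",(X[:2]*(a.max()-30)+l*(b.max()+b.min())/2).round(1))
E
```

```text
5 [ 0.2   0.45  1.7  -0.    0.99  1.69]
185 [ 0.2   0.45  1.7  -0.    0.99 -1.46]
-175 [ 0.2   0.45  1.7  -0.    0.99 -1.46]
185 2.5083 [592.87004349 134.63981439 260.03922837] [-4.41058671e-02  9.99026862e-01  8.10629283e-06  3.42467420e-05] [ 0.01476754 -0.1168727  -0.62846187] 87.67337081474516
[ 219  150   63   78 3773] [249.66763848 189.2199841 ]
0 x ext [564.6 125.6   0. ] y mid -82.23609273617953 75.00108070816874 -> [593.8 135.1]
7 x ext [563.6 125.6   7. ] y mid -82.23897577311547 73.4627041196256 -> [592.8 135. ]
90 x ext [551.7 126.3  90. ] y mid -82.27316035392747 55.22195314118555 -> [581.2 134. ]
```

View pics/w1.png

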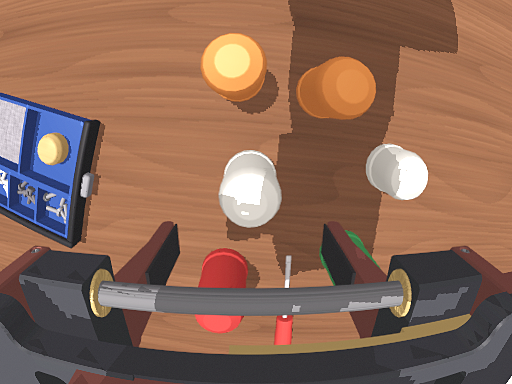

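The wrist view shows the tall cover at (250,189), midway between the fingers, with the short one at (397,171). The measured centre is (593.5,135). The fixed grip force (30 N) is too much for the glass, so after descending I'll close in small position steps and watch the pad force.

Run:
```python
from h import *
print(env.move_l([593.5,135,140],rate=120,f_stop=8)); print(env.move_l([593.5,135,127],rate=50,f_stop=5))
for w in(64,60,58.5,57.5,57):
    set_gripper(w); s=env.read_state(); print(w,round(s["time_s"],2),s["width"].round(2) if hasattr(s["width"],'round') else s["width"],s["grip_force"],s["force"].round(2),s["tool_pos"].round(1))
    if s["grip_force"]>1: break
```

```text
False
False
64 4.69 63.99505240957801 0.0 [-0.39  0.35 -0.82] [593.5 135.  127. ]
60 5.0 60.18492999490076 0.0 [0.38 0.05 0.9 ] [593.5 135.  127. ]
58.5 5.24 58.090300456953585 0.0 [-0.02 -0.97  0.28] [593.5 135.  127. ]
57.5 5.47 57.60402003458699 0.0 [-0.42  0.1  -1.  ] [593.5 135.  127. ]
57 5.68 57.023156793642094 0.14937645028112456 [-0.4  -0.88  0.66] [593.5 135.  127. ]
```

Run:
```python
from h import *
w=57.0
while w>52:
    w-=.3; set_gripper(w); s=env.read_state(); print(round(w,2),round(s["time_s"],2),round(s["width"],2),round(s["grip_force"],2),s["force"].round(2))
    if s["grip_force"]>2.5: break
```

```text
56.7 5.9 56.48 0.53 [ 0.32 -0.99  0.06]
56.4 6.12 56.26 0.84 [-0.13 -1.6   2.01]
56.1 6.33 56.18 0.82 [-0.33 -1.35  1.13]
55.8 6.55 55.43 0.86 [ 0.09 -1.65  0.44]
55.5 6.77 55.55 3.11 [ 0.48 -1.99  0.65]
```

Run:
```python
from h import *
w=55.5
for _ in range(12):
    w-=.15; set_gripper(w); env.hold(.05); s=env.read_state(); print(round(w,2),round(s["time_s"],2),round(s["width"],2),round(s["grip_force"],2),s["force"].round(2))
    if s["grip_force"]>6.3: break
```

```text
55.35 7.03 55.65 7.04 [ 0.22 -1.73  2.04]
```

Run:
```python
from h import *
for i in range(5):
    env.hold(.1); s=env.read_state(); print(round(s["width"],2),round(s["grip_force"],2),s["force"].round(2))
env.move_l([593.5,135,131],rate=15)
for i in range(4):
    env.hold(.05); s=env.read_state(); print(round(s["width"],2),round(s["grip_force"],2),s["force"].round(2),s["time_s"])
```

```text
55.72 7.04 [ 0.68 -2.04  1.71]
55.35 7.04 [ 0.7  -1.82  2.37]
55.31 7.04 [ 0.47 -1.4   1.83]
55.75 7.04 [ 0.19 -1.11  2.57]
55.5 7.04 [ 1.54 -2.4   1.  ]
55.25 7.05 [ 0.09  0.06 -1.42] 8.0
55.66 7.05 [-0.42 -0.24 -2.48] 8.05
55.59 7.05 [-0.33 -0.13 -1.97] 8.1
55.35 7.05 [ 0.31 -0.87 -1.62] 8.15
```

Run:
```python
from h import *
def look(n):
    s=env.read_state();I=viewer.camera("wrist");cv2.imwrite(f"pics/{n}.png",I);h=cv2.cvtColor(I,cv2.COLOR_BGR2HSV)
    m,st,c=blob((h[...,1]<60)&(h[...,2]>120),(250,200));print(n,st,c.round(1),round(s["grip_force"],2),s["force"].round(2),s["tool_pos"].round(1),round(s["time_s"],2))
look("l0")
env.move_l([593.5,135,230],rate=70); look("l1")
env.move_l([551,-218,230],rate=130); env.hold(.2); look("l2")
```

```text
l0 [  192   174   117   115 10294] [249.9 239. ] 7.05 [ 0.31 -0.87 -1.62] [593.4 135.  130.9] 8.15
l1 [  192   175   117   114 10272] [250.  239.1] 7.05 [ 0.88  0.55 -2.34] [593.3 134.9 229.5] 9.77
l2 [  192   132   117   157 13692] [250.4 220.5] 7.05 [-0.13 -0.64 -1.48] [ 551.  -217.8  230. ] 12.9
```

View pics/l2.png

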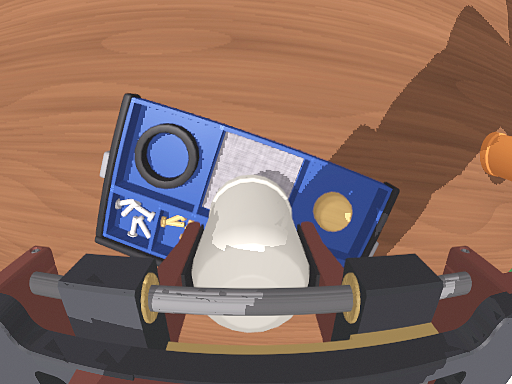

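The cover is held upright with no slip, above the middle bin. The pad's rear corners are visible at about (227,132) and (305,159). I'll check the centre with these and then lower.

Run:
```python
from h import *
s=env.read_state()
A,B=wplane(s,227,132,8)[:2],wplane(s,305,159,8)[:2]; e=(B-A)/np.linalg.norm(B-A); n=np.array([-e[1],e[0]])
c=(A+B)/2; n*=np.sign(n@(np.array([551,-218])-c)); c2=c+43*n
print(A,B,np.linalg.norm(B-A),c2)
if np.hypot(*(c2-[551,-218]))<8:
    env.move_l([551,-218,145],rate=60); env.hold(.2)
    print(env.move_l([551,-218,131],rate=8,f_stop=4))
s=env.read_state();print(s["time_s"],s["tool_pos"],s["force"],s["grip_force"])
```

```text
[ 500.17054062 -245.43439152] [ 520.72209689 -162.46047534] 85.48120981642178 [ 552.18506348 -214.28557583]
True
15.9 [ 551.03586012 -218.01219054  134.88557015] [0.72184709 0.06273236 5.84825637] 6.992966551333666
```

Contact came at the expected height (134.9) with a soft touch. Releasing.

Run:
```python
from h import *
for w in(55.6,56,56.8,58,62,75):
    set_gripper(w)
s=env.read_state();print(s["time_s"],s["force"],s["grip_force"],s["width"])
env.move_l([551,-218,150],rate=40); env.move_l([551,-218,260],rate=120); env.hold(.2)
print(env.read_state()["time_s"])
cv2.imwrite("pics/end.png",viewer.camera("scene"))
s=env.read_state();I=viewer.camera("wrist");h=cv2.cvtColor(I,cv2.COLOR_BGR2HSV);cv2.imwrite("pics/endw.png",I)
```

```text
17.5333 [ 0.38961454  0.55572111 -0.1914464 ] 0.0 75.53286477750979
19.35
```

View pics/endw.png

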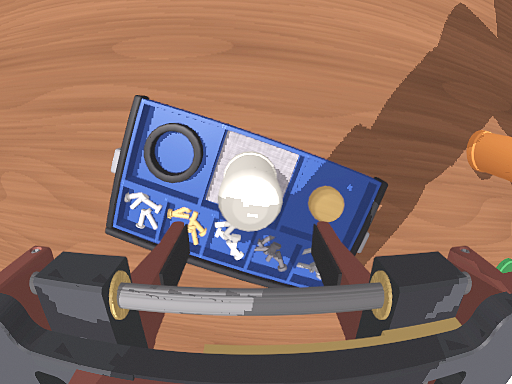

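View pics/end.png

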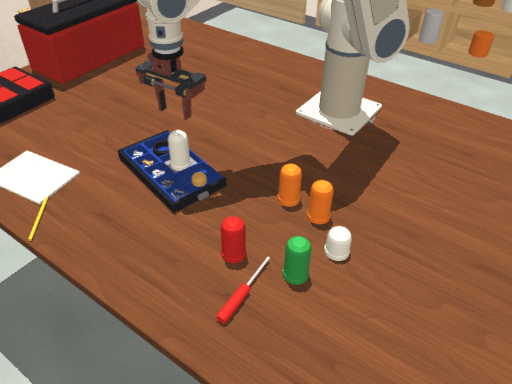

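The tall cover stands upright in the middle bin, at wrist (250,192) and scene (179,150). The short one is untouched at (338,243), and the gripper is clear.

```bash
python3 -c "
from station import workorder
print(workorder.sign_off())"
```

```text
the job is handed in; nothing more can be done
None
```

The taller white cover stands rim down on the pad in the organiser's empty middle bin, released after a grip of about 7 N and a soft landing; the shorter cover was not moved, and the job is handed in at about 19 s.

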